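# Set and clamp the book stand's sliding leg

## Task

The mug stands in the way of the book stand's sliding leg: slide it sideways, without lifting it, from the paper ring in front of the stand to the middle of the free paper ring beside it. Then use the post on the cam lever to pull the spring-loaded leg out, with the lever still open, until its pointer is in line with the ridge of the small index tab on the bed's right-hand edge, and swing the lever fully closed while you keep the leg at that mark. Finish still holding the lever post, lever closed and leg at the mark (I will tighten the nut), and leave the balm tin, tape measure and eraser alone.

Things in the scene. Friction and masses are not known exactly. Their poses are not given: they have to be found in the camera images.
- stand: low aluminium book stand fixed to the table: bed 275 x 120 x 8 mm with two rails (tops at z 23 mm) along its x axis and a leaning wooden back rest 220 mm wide, about 170 mm high, whose foot is at x = +102 mm. Origin on the table surface, under the cam lever's pivot when the leg is fully in; -x is its front (towards the robot), z up
- leg (a joint): steel sliding leg, 42 mm wide, cross foot 90 mm wide, 28 mm high, front face 157 mm ahead of the lever pivot. Value: how far it is pulled out to the stand's -x, 0 (in) to 0.105 m; the mark lies at 0.045 to 0.09. A spring pulls it in with 1.8 N at 0 to 3 N (friction 0.5 N): let go, it runs back. The closed cam alone does not lock it
- lever (a joint): black cam lever on the leg, swings level about an upright pivot on the leg's centre line: 0 closed (arm along the leg to stand -x), 1.1 rad fully open (arm turned to stand +y); starts at 0.9 to 1.1. Stays where left (light friction). The post moves leg and lever: post centre at stand x = -leg - 0.075 cos(lever), y = 0.075 sin(lever) (m)
- lever_post (a point): grip point of the lever's upright round post, 16 mm in diameter, at the end of the arm, 75 mm from the pivot; the post stands from z 31 to 78 mm above the table, this point is on its axis at z 62 mm. The arm under it is 14 mm wide with its top at z 38 mm
- leg_pointer (a point): tip of the black pointer, 3 mm wide, that stands out from the leg's black cam block to the stand's -y; it is level with the pivot in x, 38 mm to -y of it, at z 26 mm
- index_tab: small steel index tab fixed on the bed's -y edge, 14 x 14 mm, with a ridge 3 mm wide, 20 mm high, along its y axis; origin at the middle of its underside, under the ridge, 8 mm above the table; axes parallel to the stand's. The leg is at its mark when the pointer has the same stand x as the ridge
- mug: loose white mug, 92 mm across, 95 mm high, 0.2 to 0.35 kg (not the mug at the back of the table); origin at table level, z up; round body's axis at its own y = +17 mm; handle points to its own -y
- mug_axis (a point): axis of the mug's round body, at its underside
- mug_handle (a point): middle of the mug's handle (12 mm thick along the mug's x, reaching from the wall at own y = -35 to -63 mm, z 14 to 86 mm), at z 65 mm
- ring_front: flat paper ring on the table, outer diameter 111 mm, in front of the stand, on which the mug stands at first; origin at its centre
- ring_side: the same kind of flat paper ring, free, on the left or right of the first one; origin at its centre. The rings have no height to speak of
- balm_tin: loose grey round tin, 60 mm across, 26 mm high, on the other side of the mug; origin under its centre
- tape_measure: loose pocket tape measure, 60 x 74 x 30 mm, right of the stand; origin on its underside
- eraser: loose eraser, 24 x 52 x 12 mm, left of the stand; origin on its underside
Not all that is in view belongs to the job. Of the things that look like the mug, the smallest one is meant.

How it is judged:
By the outcome, as a careful person would: the job done as asked, in the order asked, and still so for the second after the job is handed in, while the arm keeps its last pose, push and grip.
It also fails if it takes over 64 s, if anything falls off the work surface, if the arm or the gripper's body presses on something with over 40 N, if the wrist force passes 120 N, or if a joint passes its speed limit or range.

## Robot

A 6-joint arm with a two-finger parallel gripper is mounted at the origin on a cart in front of the work surface, level with it; the furniture and walls round the work are solid. World frame = base frame: x ahead of the robot, y to its left, z up, the work surface at z = 0. Lengths are in m, angles in degrees, forces in N, time in s.
With the tool pointing down it reaches from about 0.3 to 0.75 m from the base axis. Payload 8.5 kg.
Tool frame: the origin (TCP) lies between the finger pads; the fingertips stand 14 mm ahead of it and the grasp point (between the pads) lies 5 mm behind it (env.tcp_to_tips is the distance from the TCP to the fingertips, in m); z points along the fingers, y is the line along which they close (so a half turn about z gives the same grasp; the last joint's range is limited). The gripper opens to 85 mm and grips with 20 to 120 N. Pads are 22 mm wide; open, the fingers measure 114 mm over their backs; the gripper's body (76 mm by 85 mm) begins 54 mm behind the grasp point. The pads swing forward as they close: fully open they stand 13 mm farther back than shut.
Start: joints at [53.898, 21.807, 74.336, -0, 83.858, -12.336], TCP at [0.222, 0.503, 0.214] pointing down, gripper open.
Joint ranges: [-178.18, 178.18], [-50.72, 133.34], [12.68, 142.11], [-81.47, 261.47], [9.98, 163.14], [-165.26, 165.26]. Speed limits (degrees/s): [136.94, 136.94, 180, 180, 180, 180].

## Interface

Orientations are given as a 3x3 rotation matrix whose columns are the frame's x, y, z axes.
In Python, from workcell import env, viewer gives the robot as it stands. The module is installed in compiled form; this text tells all that it offers.
- The arm moves only by the tool carry_out, never from a script. Its argument "plan" is a list of rows, each a list of 5 numbers: the finger opening in mm, from 0 to 85.4, then the shift along the world's x, y, z in mm, then the turn about the world's z in rad. A call has 1 to 12 rows; each row shifts and turns the commanded pose from where the row before left it; what a row does not reach is not made up. A row lasts 1/12 s, in which the tool goes at most 41.7 mm and 7.16 degrees, less where a joint would pass 70% of its speed; a pose out of reach is approached as far as the arm can. A call is refused whole if a number of a shift passes 41.7 or a number of a turn 0.125, either way. A call with a gripper value outside its range is refused whole. The fingers move at their own pace and stop on an object; "grip_force" is the grip in N (left out, the last holds). Time passes only in rows, so rows that do not move let the fingers close. It gives the time, the measured TCP pose, the force, the opening and the grip force at its end, in the units of the state.
- env.read_state(): the state, without advancing time (a new reading comes with each control period).
- viewer.camera(name): name is "scene" or "top" or "wrist"; returns (picture, depth): 480x640x3 uint8, red, green, blue; 480x640 float32, m along the optical axis (not along the pixel's ray), 0 where there is no reading.
- viewer.camera_params(name): a dict with "vertical_fov" (degrees; the focal length in pixels is half the picture's height over the tangent of half this angle, whatever the lens; pixels are square), "cx", "cy" (the principal point, pixels), "k1" (the pictures are not rectified: a ray, as slopes to the right and down, at radius r is drawn at 1 + k1 r^2 times it, then the intrinsics apply), "view" (4x4, takes a point from world to camera coordinates); the wrist camera has in their place "T_tool_cam" (4x4, takes a point from camera to tool coordinates, whose origin is the TCP and whose axes are the flange's). Camera axes: x right, y up, looking along -z (the intrinsics and any distortion apply to the point x, -y, -z); pixel columns grow to the right and rows downward; lengths in m; the calibration is good to about 2 mm. A picture is of the moment at which its call begins: read the wrist's pose just before it. camera_params takes no time and is no camera call.
- env.sign_off(): hands the job in; it is judged then, once.
The state is a dict: "time_s": time; "q": joint angles; "dq": joint speeds; "joint_efforts": joint torques, N m; "ee_pos": TCP position; "ee_rot": TCP orientation; "force": force on the tool from outside, world axes, zero at the start; "ft_torque": the same for the moment, N m; "gripper_width": opening from 0.0 (shut) to 1.0 (fully open); "gripper_force": force on a finger pad.
Only numpy, scipy, OpenCV 4.12 (cv2) and the standard library are available. Lean on these libraries where they do the work, as an engineer would, in place of code of your own. Each camera call takes 0.05 s, during which the arm holds its last target. There are 200 camera calls.

## Working session

There is one attempt and no reset: what is moved stays moved. The work goes in short steps, Python scripts to look and compute and a tool call to move; the robot and the scene stay as the last step left them, time stands still between calls to the robot, and variables do not carry over. Pictures are saved under pics/ and viewed, at most 11 in all, crops included, and the job is handed in when it is done.

Besides the shell and the picture viewer there is one more tool, called after "Call:" by a JSON object that holds its "fn" and its "kwargs", one argument or row to a line. carry_out: Moves the arm, as the interface text tells. Its arguments: {"type":"object","properties":{"plan":{"type":"array"},"grip_force":{"type":"number"}},"required":["plan"]}

```bash
mkdir -p pics; cat > h.py <<'E'
import numpy as np, cv2
from workcell import env, viewer
def grab(n):
    s=env.read_state(); im,d=viewer.camera(n); p=viewer.camera_params(n)
    if 'view' in p: T=np.linalg.inv(np.array(p['view']))
    else:
        W=np.eye(4); W[:3,:3]=s['ee_rot']; W[:3,3]=s['ee_pos']; T=W@np.array(p['T_tool_cam'])
    return im,d,p,T
def rays(uv,p):
    f=240/np.tan(np.radians(p['vertical_fov'])/2)
    K=np.array([[f,0,p['cx']],[0,f,p['cy']],[0,0,1]])
    a=cv2.undistortPoints(np.array(uv,float).reshape(-1,1,2),K,np.array([p['k1'],0,0,0,0.]))[:,0]
    return np.c_[a[:,0],-a[:,1],-np.ones(len(a))]
def onplane(uv,z,p,T):
    r=rays(uv,p)@T[:3,:3].T; o=T[:3,3]
    return o+r*((z-o[2])/r[:,2])[:,None]
def cloud(d,p,T):
    v,u=np.mgrid[:480,:640]; r=rays(np.c_[u.ravel(),v.ravel()],p)*d.reshape(-1,1)
    return (r@T[:3,:3].T+T[:3,3]).reshape(480,640,3)
E
python3 - <<'E'
from h import *
for n in ("top","scene"):
    im,d,p,T=grab(n); cv2.imwrite(f"pics/{n}0.png",im[:,:,::-1]); np.savez(f"{n}0.npz",im=im,d=d,T=T); print(n,p,T[:3,3])
print(env.read_state())
E
```

```text
top {'vertical_fov': 46.6103662512836, 'cx': 318.9416401360615, 'cy': 234.2247801301726, 'k1': 0.05072047582027855, 'view': array([[ 0.00569959, -0.99986552, -0.01537684, -0.01240764],
       [ 0.98203119,  0.00269594,  0.18869942, -0.60406617],
       [-0.18863258, -0.01617604,  0.9819145 , -1.12078055],
       [ 0.        ,  0.        ,  0.        ,  1.        ]])} [ 0.38186681 -0.02890724  1.21430682]
scene {'vertical_fov': 46.57489222980693, 'cx': 307.38528709931506, 'cy': 238.28165425597766, 'k1': -0.14233717603190207, 'view': array([[ 0.86188064, -0.506904  ,  0.01449475, -0.50441538],
       [ 0.34377136,  0.60504418,  0.71815235, -0.23772074],
       [-0.37280426, -0.61397873,  0.69573494, -1.16306169],
       [ 0.        ,  0.        ,  0.        ,  1.        ]])} [ 0.08287307 -0.82595376  0.98721374]
{'time_s': 0.1, 'q': array([ 5.38978228e+01,  2.18376125e+01,  7.43782455e+01,  3.04953216e-04,
        8.38580904e+01, -1.23352592e+01]), 'dq': array([ 0.08004841, -0.12538752, -0.1547477 , -0.032914  ,  0.05775463,
        0.02744574]), 'joint_efforts': array([ 4.45744285e-03, -4.49217689e+01, -2.31657279e+01, -1.07301150e-04,
        3.62453859e-03, -4.33564992e-05]), 'ee_pos': array([0.22148949, 0.50312992, 0.21388176]), 'ee_rot': array([[-9.15192180e-01,  4.03016984e-01, -7.64757941e-04],
       [ 4.03017611e-01,  9.15191632e-01, -1.03968014e-03],
       [ 2.80891316e-04, -1.25971805e-03, -9.99999167e-01]]), 'force': array([0.45477488, 0.14936121, 0.49209663]), 'ft_torque': array([-0.01973857,  0.04003924,  0.00628643]), 'gripper_force': 0.0, 'gripper_width': 1.0011887870703473}
```

View pics/top0.png

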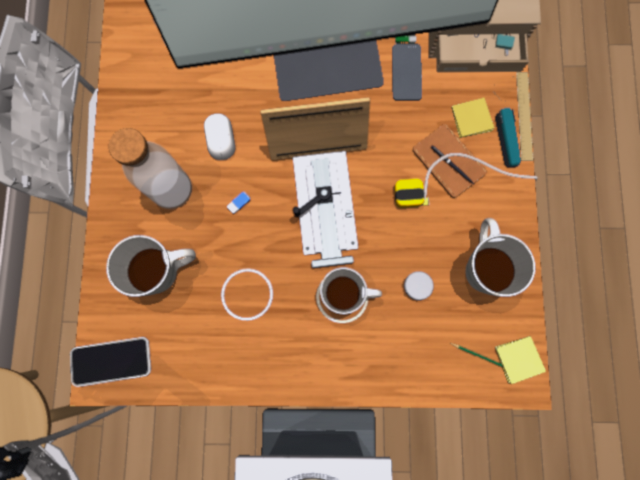

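View pics/scene0.png

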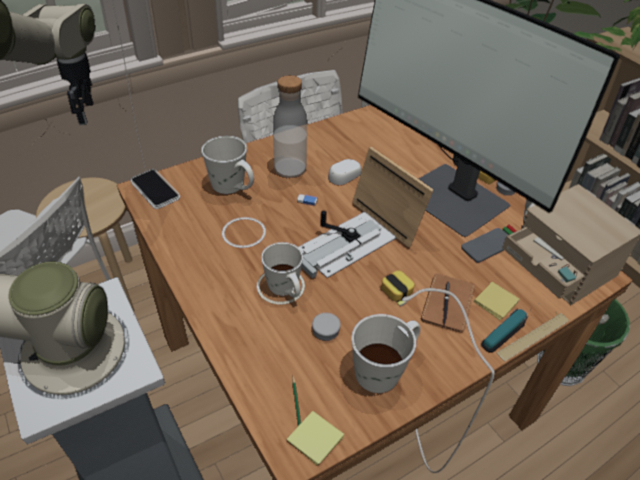

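The top view shows the mug at (343,292) with its handle to the right at (373,294). The free ring is at (247,294), the lever post near (297,212), the pivot near (323,194) and the tab near (348,214). I'll measure these and enlarge the stand.

```bash
python3 - <<'E'
from h import *
z=np.load("top0.npz"); im,d,T=z['im'],z['d'],z['T']; p=viewer.camera_params("top")
c=im[140:320,210:450]; cv2.imwrite("pics/crop0.png",cv2.resize(c[:,:,::-1],(800,600),interpolation=cv2.INTER_CUBIC))
P=cloud(d,p,T)
hsv=cv2.cvtColor(im,cv2.COLOR_RGB2HSV)
# free ring
m=((hsv[...,1]<90)&(hsv[...,2]>150)).astype(np.uint8); m2=np.zeros_like(m); m2[260:330,210:282]=m[260:330,210:282]
v,u=np.nonzero(m2); X=onplane(np.c_[u,v],0,p,T)
A=np.c_[2*X[:,:2],np.ones(len(X))]; s=np.linalg.lstsq(A,(X[:,:2]**2).sum(1),rcond=None)[0]
print("ring_side",s[:2],"r",np.sqrt(s[2]+s[0]**2+s[1]**2),len(u))
# mug rim by depth cloud
sel=(P[...,2]>0.088)&(P[...,2]<0.102); sel[:255]=0;sel[330:]=0;sel[:,:310]=0;sel[:,390:]=0
X=P[sel]; A=np.c_[2*X[:,:2],np.ones(len(X))]; s=np.linalg.lstsq(A,(X[:,:2]**2).sum(1),rcond=None)[0]
print("mug rim",s[:2],np.sqrt(s[2]+s[0]**2+s[1]**2),len(X),X[:,2].mean())
h=P[275:310,366:385]; h=h[(h[...,2]>.06)&(h[...,2]<.09)]; print("handle",h.mean(0) if len(h) else None,h.min(0),h.max(0))
# post
q=P[195:230,280:315]; k=(q[...,2]>.066)&(q[...,2]<.09); print("post",q[k].mean(0),k.sum(), q[k].min(0),q[k].max(0))
print("post px", np.argwhere(k).mean(0)[::-1]+[280,195])
E
```

```text
ring_side [0.48239462 0.14769694] r 0.05311994521679662 546
mug rim [ 0.48228487 -0.05922575] 0.044694600501720666 274 0.09358482264293608
handle [ 0.47977246 -0.12085031  0.08144882] [ 0.47214336 -0.13828053  0.06213107] [ 0.48876113 -0.10578074  0.08940551]
post [0.65170126 0.04010593 0.07609237] 51 [0.64515307 0.03251892 0.06641392] [0.66118517 0.04689709 0.08551835]
post px [295.1372549  210.21568627]
```

View pics/crop0.png

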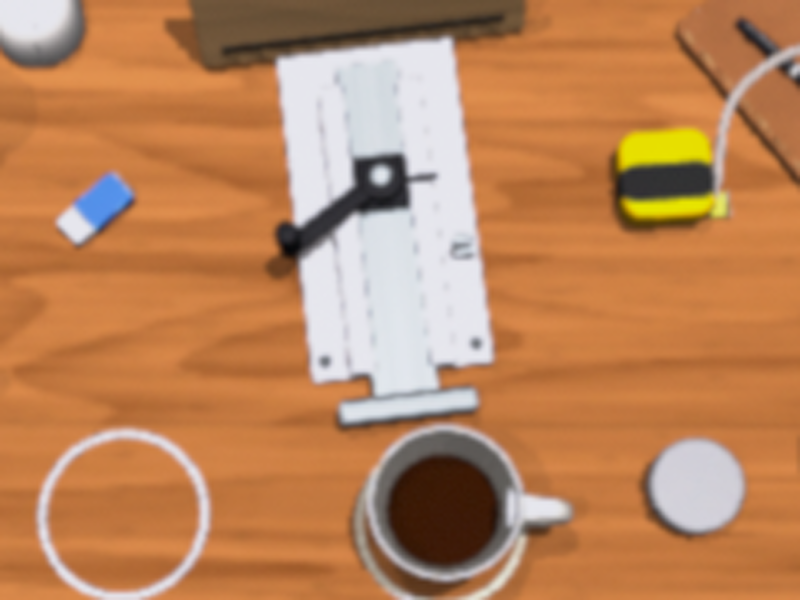

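Call:
{"fn": "carry_out", "kwargs": {
  "plan": [
    [60,16,-39,0,-0.072],
    [60,16,-39,0,-0.072],
    [60,16,-39,0,-0.072],
    [60,16,-39,0,-0.072],
    [60,16,-39,0,-0.072],
    [60,16,-39,0,-0.072],
    [60,16,-39,0,-0.072],
    [60,16,-39,0,-0.072],
    [60,16,-39,0,-0.072],
    [60,16,-39,0,-0.072],
    [60,16,-39,0,-0.072],
    [60,16,-39,0,-0.072]
  ]
}}

```text
time_s: 1.1
ee_pos: [0.4115, 0.0387, 0.2144]
ee_rot: [[-0.284, 0.959, -0.0], [0.959, 0.284, 0.0], [0.0, -0.0, -1.0]]
force: [1.2, 0.8, -0.0]
gripper_width: 0.702
gripper_force: 0.0
```

Call:
{"fn": "carry_out", "kwargs": {
  "plan": [
    [60,16,-40,0,-0.072],
    [60,16,-40,0,-0.072],
    [60,16,-40,0,-0.072],
    [60,18,-40,0,-0.075],
    [60,0,0,0,0],
    [60,0,0,0,0]
  ]
}}

```text
time_s: 1.6
ee_pos: [0.4751, -0.1149, 0.2136]
ee_rot: [[0.002, 1.0, -0.001], [1.0, -0.002, 0.001], [0.001, -0.001, -1.0]]
force: [-0.1, 0.0, 0.6]
gripper_width: 0.701
gripper_force: 0.0
```

```bash
python3 - <<'E'
from h import *
im,d,p,T=grab("wrist"); cv2.imwrite("pics/w1.png",im[:,:,::-1]); np.savez("w1.npz",im=im,d=d,T=T)
s=env.read_state(); print(s['ee_pos'],s['ee_rot'][:,1],s['q'],s['gripper_width'],s['force'])
P=cloud(d,p,T)
# handle slice: around expected place
k=(P[...,2]>.06)&(P[...,2]<.092)&(P[...,1]<-.108)&(P[...,1]>-.16)&(abs(P[...,0]-.48)<.03)
X=P[k]; print("handle",len(X),X.min(0) if len(X) else 0,X.max(0) if len(X) else 0,np.median(X,0))
for a in np.arange(-.145,-.105,.006):
    Y=X[(X[:,1]>a)&(X[:,1]<a+.006)]
    if len(Y): print(round(a,3),len(Y),Y[:,0].min().round(4),Y[:,0].max().round(4),Y[:,2].max().round(3))
# rim
sel=(P[...,2]>0.090)&(P[...,2]<0.099)&(abs(P[...,0]-.482)<.06)&(abs(P[...,1]+.06)<.06); X=P[sel]
if len(X)>50:
    A=np.c_[2*X[:,:2],np.ones(len(X))]; q=np.linalg.lstsq(A,(X[:,:2]**2).sum(1),rcond=None)[0]
    print("rim",q[:2],np.sqrt(q[2]+q[0]**2+q[1]**2),len(X))
E
```

```text
[ 0.4746587  -0.11351184  0.21382314] [ 9.99999043e-01  2.93350685e-04 -1.35177543e-03] [-2.73869158e+01  1.56537340e+01  8.37714082e+01  1.10257709e-02
  8.06677391e+01 -2.74054849e+01] 0.7022192065989602 [0.46698419 0.51492861 0.28874292]
handle 468 [ 0.47462859 -0.1372552   0.06200192] [ 0.48996201 -0.10821349  0.08695306] [ 0.48160354 -0.11853367  0.08384443]
-0.139 22 0.4753 0.4866 0.074
-0.133 69 0.4761 0.4873 0.082
-0.127 96 0.4761 0.4878 0.086
-0.121 121 0.4761 0.4884 0.087
-0.115 144 0.4746 0.49 0.087
-0.109 16 0.4754 0.4867 0.085
rim [ 0.48401741 -0.05927554] 0.04448726433629236 2242
```

View pics/w1.png

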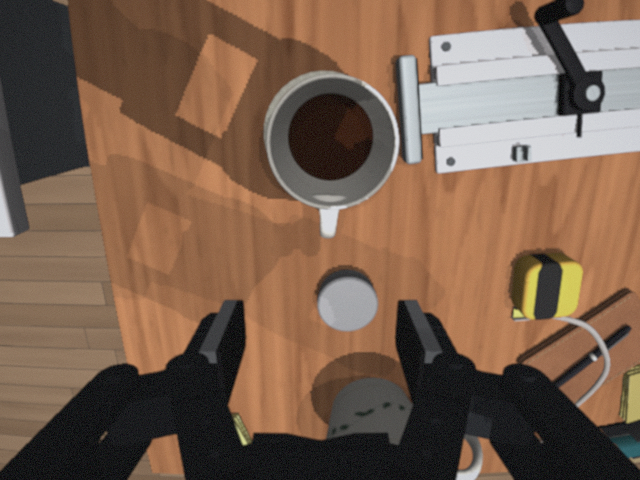

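The wrist view shows the mug rim centred at (332,140) with the handle at (330,222). The tin is at (347,300), clear of the fingers, and the pointer and tab are visible at (580,130) and (520,152). I'll go down and grip the handle.

Call:
{"fn": "carry_out", "kwargs": {
  "plan": [
    [60,7.3,-11.5,0,0],
    [60,0,0,-30,0],
    [60,0,0,-30,0],
    [60,0,0,-30,0],
    [60,0,0,-30,0],
    [60,0,0,-24,0],
    [60,0,0,-10,0],
    [60,0,0,0,0],
    [60,0,0,0,0]
  ]
}}

```text
time_s: 2.4
ee_pos: [0.482, -0.1237, 0.0607]
ee_rot: [[-0.003, 1.0, -0.0], [1.0, 0.003, 0.0], [0.0, -0.0, -1.0]]
force: [-0.0, 0.2, 0.8]
gripper_width: 0.699
gripper_force: 0.0
```

Call:
{"fn": "carry_out", "kwargs": {
  "plan": [
    [0,0,0,0,0],
    [0,0,0,0,0],
    [0,0,0,0,0],
    [0,0,0,0,0],
    [0,0,0,0,0],
    [0,0,0,0,0],
    [0,0,0,0,0],
    [0,0,0,0,0]
  ],
  "grip_force": 30
}}

```text
time_s: 3.07
ee_pos: [0.4826, -0.1252, 0.0609]
ee_rot: [[-0.001, 1.0, 0.001], [1.0, 0.001, -0.001], [-0.001, 0.001, -1.0]]
force: [-0.9, -2.5, 6.0]
gripper_width: 0.155
gripper_force: 27.3
```

```bash
python3 - <<'E'
from h import *
im,d,p,T=grab("top"); s=env.read_state(); print(s['ee_pos'],s['gripper_width'],s['force'],s['ee_rot'][:,1])
P=cloud(d,p,T)
sel=(P[...,2]>0.088)&(P[...,2]<0.101)&(abs(P[...,0]-.482)<.05)&(P[...,1]>-.085)&(P[...,1]<-.005); X=P[sel]
f=lambda X:np.linalg.lstsq(np.c_[2*X[:,:2],np.ones(len(X))],(X[:,:2]**2).sum(1),rcond=None)[0]
q=f(X);print("rim",q,len(X))
# ring via sub-white mask, scene view cross-check
for n in ("top","scene"):
    if n!="top": im,d,p,T=grab(n)
    hsv=cv2.cvtColor(im,cv2.COLOR_RGB2HSV); v,u=np.nonzero((hsv[...,1]<90)&(hsv[...,2]>140)); X=onplane(np.c_[u,v],0,p,T)
    r=np.hypot(X[:,0]-.4824,X[:,1]-.1477); X=X[(r<.065)&(r>.04)]; q=f(X); print(n,"ring",q[:2],np.sqrt(q[2]+q[0]**2+q[1]**2),len(X))
E
```

```text
[ 0.4825841  -0.12519287  0.06090453] 0.15483818519146988 [-1.29029031 -1.6989033   7.07915009] [0.99999897 0.00100091 0.00102429]
rim [ 0.48301521 -0.05836809 -0.23479049] 98
top ring [0.48242413 0.14769282] 0.05314199497386191 545
scene ring [0.4809767  0.14816683] 0.053305622900478106 374
```

Call:
{"fn": "carry_out", "kwargs": {
  "plan": [
    [0,0,4,0,0],
    [0,0,8,0,0],
    [0,0,12,0,0],
    [0,0,15,0,0],
    [0,0,15,0,0],
    [0,0,15,0,0],
    [0,0,15,0,0],
    [0,0,15,0,0],
    [0,0,15,0,0],
    [0,0,15,0,0],
    [0,0,15,0,0],
    [0,0,15,0,0]
  ]
}}

```text
time_s: 4.17
ee_pos: [0.4831, 0.0342, 0.0611]
ee_rot: [[-0.001, 1.0, 0.002], [1.0, 0.001, -0.001], [-0.001, 0.002, -1.0]]
force: [0.1, -4.8, 7.7]
gripper_width: 0.156
gripper_force: 28.2
```

Call:
{"fn": "carry_out", "kwargs": {
  "plan": [
    [0,-0.5,15,0,0],
    [0,-0.5,12,0,0],
    [0,-0.5,10,0,0],
    [0,0,7,0,0],
    [0,0,4,0,0],
    [0,0,0,0,0],
    [0,0,0,0,0]
  ]
}}

```text
time_s: 4.75
ee_pos: [0.4813, 0.0822, 0.0609]
ee_rot: [[-0.001, 1.0, 0.002], [1.0, 0.001, -0.0], [-0.0, 0.002, -1.0]]
force: [0.6, -1.6, 4.4]
gripper_width: 0.153
gripper_force: 27.2
```

```bash
cat > m.py <<'E'
from h import *
im,d,p,T=grab("top"); s=env.read_state(); print(s['time_s'],s['ee_pos'],s['gripper_width'],s['force'])
P=cloud(d,p,T); np.savez("top1.npz",im=im,d=d,T=T)
f=lambda X:np.linalg.lstsq(np.c_[2*X[:,:2],np.ones(len(X))],(X[:,:2]**2).sum(1),rcond=None)[0]
sel=(P[...,2]>0.088)&(P[...,2]<0.101)&(abs(P[...,0]-.482)<.05)&(P[...,1]>.122)&(P[...,1]<.2); X=P[sel]; q=f(X)
print("rim",q[:2],np.sqrt(q[2]+q[0]**2+q[1]**2),len(X),X[:,2].mean())
E
python3 m.py
```

```text
4.8 [0.48128972 0.08216924 0.06088891] 0.15524563537218844 [ 0.58415525 -0.61230489  5.34426334]
rim [0.10316312 0.02830631] 0.3562482659047281 1 0.0929530874278437
```

Call:
{"fn": "carry_out", "kwargs": {
  "plan": [
    [60,0,0,0,0],
    [60,0,0,0,0],
    [60,0,0,0,0],
    [60,0,0,0,0],
    [60,0,0,10,0],
    [60,0,0,30,0],
    [60,0,0,30,0],
    [60,0,0,40,0],
    [60,0,-30,30,0],
    [60,0,-30,0,0],
    [60,0,0,0,0],
    [60,0,0,0,0]
  ]
}}

```text
time_s: 5.8
ee_pos: [0.4806, 0.0219, 0.1999]
ee_rot: [[0.001, 1.0, 0.0], [1.0, -0.001, 0.0], [0.0, 0.0, -1.0]]
force: [0.8, -0.2, -0.0]
gripper_width: 0.702
gripper_force: 0.0
```

```bash
python3 - <<'E'
from h import *
im,d,p,T=grab("wrist"); cv2.imwrite("pics/w2.png",im[:,:,::-1]); np.savez("w2.npz",im=im,d=d,T=T)
s=env.read_state(); print(s['time_s'],s['ee_pos'],s['gripper_width'])
P=cloud(d,p,T)
f=lambda X:np.linalg.lstsq(np.c_[2*X[:,:2],np.ones(len(X))],(X[:,:2]**2).sum(1),rcond=None)[0]
sel=(P[...,2]>0.090)&(P[...,2]<0.099)&(abs(P[...,0]-.482)<.06)&(abs(P[...,1]-.148)<.06); X=P[sel]; q=f(X)
print("rim",q[:2],np.sqrt(q[2]+q[0]**2+q[1]**2),len(X))
hsv=cv2.cvtColor(im,cv2.COLOR_RGB2HSV); v,u=np.nonzero((hsv[...,1]<90)&(hsv[...,2]>140)&(abs(P[...,2])<.01)); X=onplane(np.c_[u,v],0,p,T)
for c in [(.482,.148),(.483,-.06)]:
    r=np.hypot(X[:,0]-c[0],X[:,1]-c[1]); Y=X[(r<.063)&(r>.042)]
    if len(Y)>20: q=f(Y); print("ring",q[:2],np.sqrt(q[2]+q[0]**2+q[1]**2),len(Y))
E
```

```text
5.85 [0.48041317 0.02269222 0.19953394] 0.7027845693767064
rim [0.48399489 0.14700766] 0.04419615198994847 1708
ring [0.48232077 0.15556439] 0.060450007319659285 367
ring [ 0.47879961 -0.05895745] 0.05317676427098447 2184
```

View pics/w2.png

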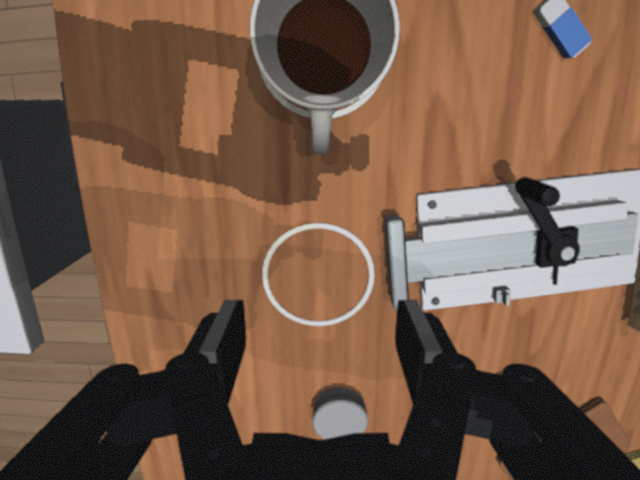

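The wrist view shows the mug now at (325,40), covering the side ring. The front ring is empty at (320,275), the lever post at (537,190), the pivot at (567,253), the pointer at (555,280) and the tab at (502,295). I'll move above the post and measure.

Call:
{"fn": "carry_out", "kwargs": {
  "plan": [
    [60,29,3,0,0],
    [60,29,3,0,0],
    [60,29,3,0,0],
    [60,29,3,0,0],
    [60,29,3,0,0],
    [60,27,2,0,0],
    [60,0,0,0,0],
    [60,0,0,0,0],
    [60,0,0,0,0]
  ]
}}

```text
time_s: 6.6
ee_pos: [0.652, 0.0407, 0.1991]
ee_rot: [[-0.002, 1.0, -0.002], [1.0, 0.002, 0.0], [0.0, -0.002, -1.0]]
force: [0.0, -0.5, -0.6]
gripper_width: 0.702
gripper_force: 0.0
```

```bash
python3 - <<'E'
from h import *
im,d,p,T=grab("wrist"); np.savez("w3.npz",im=im,d=d,T=T)
s=env.read_state(); print(s['time_s'],s['ee_pos'],s['gripper_width'])
P=cloud(d,p,T)
k=(P[...,2]>.07)&(P[...,2]<.085)&(np.hypot(P[...,0]-.652,P[...,1]-.04)<.03); print("post top",P[k].mean(0),(P[k].min(0)+P[k].max(0))/2,k.sum())
v,u=np.nonzero((np.hypot(P[...,0]-.69,P[...,1]+.02)<.09)&(P[...,2]>0)); print(u.min(),u.max(),v.min(),v.max())
u0,v0=250,170
cv2.imwrite("pics/w3.png",cv2.resize(im[v0:v0+165,u0:u0+220,::-1],(800,600),interpolation=cv2.INTER_CUBIC))
E
```

```text
6.65 [0.65185581 0.04046411 0.1996542 ] 0.7045490229996746
post top [0.65504927 0.0411276  0.07688133] [0.65522152 0.04024861 0.07477373] 363
221 639 166 479
```

View pics/w3.png

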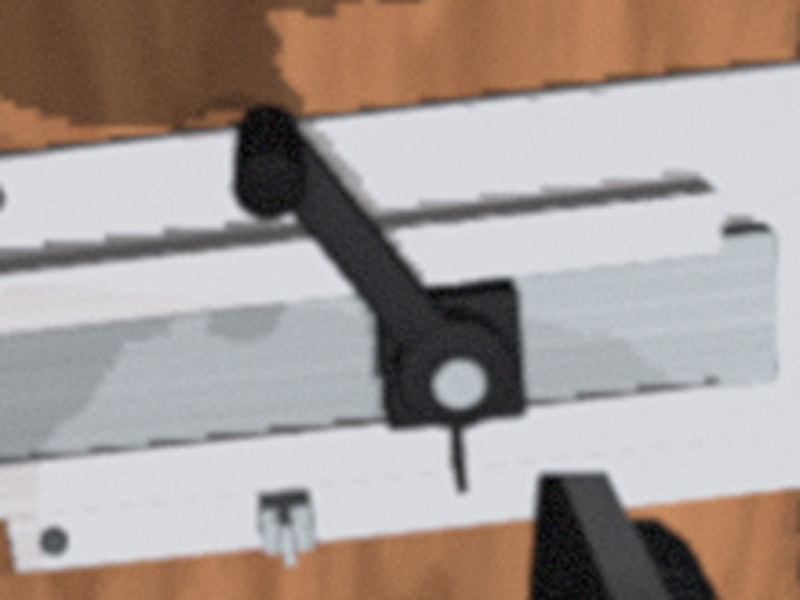

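The crop shows the post top at (270,175), the nut at (460,383), the pointer tip at (462,490) and the tab at (287,525) with its ridge running downwards. I'll resolve the ridge by depth and fit the bed's yaw.

```bash
python3 - <<'E'
from h import *
z=np.load("w3.npz"); im,d,T=z['im'],z['d'],z['T']; p=viewer.camera_params("wrist"); P=cloud(d,p,T)
np.set_printoptions(linewidth=200)
print("z mm rows 302..328, cols 316..340"); print((P[302:328:1,318:340,2]*1000).round().astype(int))
print(cv2.cvtColor(im,cv2.COLOR_RGB2GRAY)[302:328,318:340])
print("pointer gray cols"); print(cv2.cvtColor(im,cv2.COLOR_RGB2GRAY)[290:310,368:386])
# yaw: bed long edges: pts with bed height, boundary white->wood ; use light low-sat mask
hsv=cv2.cvtColor(im,cv2.COLOR_RGB2HSV); w=(hsv[...,1]<50)&(hsv[...,2]>150)
top=[];bot=[]
for c in range(330,520,4):
    r=np.nonzero(w[170:260,c])[0]
    if len(r): top.append((c,170+r[0]-.5))
X=onplane(top,.008,p,T); 
for _ in range(3):
    k=np.polyfit(X[:,0],X[:,1],1); e=X[:,1]-np.polyval(k,X[:,0]); X=X[abs(e)<max(.0015,e.std())]
print("left edge slope deg",np.degrees(np.arctan(k[0])),len(X),e.std())
# leg steel/ rear rail: cam nut
n=onplane([[250+460/3.636,170+383/3.636]],P[275,376,2],p,T); print("nut",n,P[275,376],)
tip=onplane([[377.1,304.5]],.026,p,T); print("tip",tip,"nut-based dist",np.linalg.norm(tip[0,:2]-n[0,:2]))
E
```

```text
z mm rows 302..328, cols 316..340
[[ 23  23  22  22  23  23  23  24  23  22  22  23  23  23  21  24  22  23  23  22  23  23]
 [ 22  22  23  23  22  22  23  23  24  24  23  23  24  23  22  22  23  23  22  22  22   9]
 [ 22  22  22  23  22  22  23  21  24  22  23   9   8   8   7   9   7   8   8   8   8   8]
 [ 23  24   8   8   7   8   8   8   8   7   9   9   8  10   9  11  10  10   7   8   8  10]
 [  9   8   7   8   9  10  10  10  11  11  11  11  12  12  12  11  12  11   8   7   7   9]
 [  9   8   7   9  11  12  12  12  13  13  14  13  13  12  15  13  14  14  10   8   9   8]
 [  7   8   8   8  14  14  13  14  13  14  14  14  15  14  16  15  15  16   8   8   8   8]
 [  7   8  10   7  15  16  16  17  16  18  17  17  17  17  17  16  15  18   8   7   9   7]
 [  9   9   9   7  16  18  17  18  17  18  19  19  18  17  18  18  18  16   8   8   8   8]
 [  8   8   7   7  17  18  18  18  18  20  21  21  18  18  18  19  18  18   9   8   8   8]
 [  8   8   8   8  17  17  17  18  18  23  23  23  22  19  18  19  19  18  12   7   8   8]
 [  9   8   7   7  16  17  19  18  19  24  24  24  24  18  18  18
[... 4711 characters left out ...]
217 219 217 217 217 217]
 [218 216 217 219 219 218 207 163 108 104 154 195 218 219 219 217 218 217]
 [218 218 217 217 217 219 213 184 154 156 182 207 216 218 217 216 219 217]
 [218 220 217 218 218 217 219 205 199 199 210 216 218 218 216 216 217 218]
 [217 218 217 218 218 219 219 217 218 217 218 218 218 218 219 217 215 218]
 [218 217 218 217 217 218 218 219 217 219 218 217 219 217 218 218 218 216]
 [218 218 217 218 219 216 218 216 217 218 218 216 218 217 218 219 218 217]]
left edge slope deg 7.12902564499074 36 0.00038022844424948445
nut [[ 0.70175422 -0.01959199  0.04194016]] [ 0.70128793 -0.0192709   0.04194016]
tip [[ 0.70628439 -0.05687993  0.026     ]] nut-based dist 0.037562125327405875
```

```bash
cat > g.py <<'E'
from h import *
z=np.load("w3.npz"); T=z['T']; p=viewer.camera_params("wrist")
a=np.radians(7.1); ex=np.array([np.cos(a),np.sin(a)]); ey=np.array([-ex[1],ex[0]])
tip=onplane([[376.5,304.5]],.026,p,T)[0]; tab=onplane([[328.9,319.5]],.028,p,T)[0]; nut=onplane([[376.5,275.3]],.042,p,T)[0]
leg=(tip-tab)[:2]@ex
print("tip",tip,"tab",tab,"leg",leg,"lateral",(tip-tab)[:2]@ey)
piv=tip[:2]+.038*ey; print("pivot from tip",piv,"nut",nut)
post=np.array([.6551,.0406]); v=(post-nut[:2]); print("arm len",np.linalg.norm(v),"lever",np.arctan2(v@ey,-v@ex))
E
python3 g.py; python3 - <<'E'
from h import *
z=np.load("top0.npz"); T=z['T']; im=z['im']; p=viewer.camera_params("top")
g=cv2.cvtColor(im,cv2.COLOR_RGB2GRAY); np.set_printoptions(linewidth=200)
print(g[186:200,334:346]); print(g[206:222,340:358])
E
```

```text
tip [ 0.70571469 -0.05687869  0.026     ] tab [ 0.6607592  -0.07187538  0.028     ] leg 0.046464378016417195 lateral 0.009325128336666882
pivot from tip [ 0.70101783 -0.01917008] nut [ 0.70173214 -0.0195312   0.042     ]
arm len 0.0760941418092941 lever 1.0350882192834856
[[231 231 231 229 222 223 229 231 231 231 231 231]
 [231 231 231 229 222 223 229 231 231 231 231 231]
 [231 231 231 230 228 228 230 231 231 231 231 231]
 [231 231 231 231 231 230 231 231 231 231 231 231]
 [230 229 228 228 228 227 228 229 231 231 231 232]
 [221 212 207 205 203 200 204 220 229 231 231 231]
 [177 156 144 140 135 132 151 199 226 231 231 231]
 [120 112 108 109 113 126 160 205 227 231 232 231]
 [158 162 165 169 171 178 203 224 230 231 231 231]
 [216 221 222 222 220 212 219 228 231 231 231 231]
 [226 231 231 231 230 227 227 230 231 231 231 231]
 [225 231 231 231 231 231 231 231 231 231 231 231]
 [225 231 231 231 231 231 231 231 231 231 232 231]
 [224 231 231 231 231 231 231 231 231 231 231 231]]
[[231 231 231 231 231 231 231 231 231 231 231 225 190 146 134 137 137 137]
 [231 230 230 231 231 231 231 231 231
[... 388 characters left out ...]
212 193 157 143 142 141]
 [231 231 231 231 224 190 153 147 150 156 170 198 214 193 155 143 144 143]
 [232 231 231 230 219 178 147 155 171 182 194 212 219 190 150 138 140 141]
 [231 231 230 227 210 173 171 191 199 199 197 203 211 188 148 132 133 134]
 [231 230 227 224 213 183 178 189 184 170 158 170 197 189 150 127 124 126]
 [231 228 220 221 222 205 188 183 180 175 175 193 212 201 160 127 119 120]
 [231 228 220 221 228 226 224 222 222 222 222 225 227 216 174 131 119 119]
 [231 230 226 227 230 231 231 231 231 231 231 231 231 224 186 138 121 122]
 [231 231 230 230 231 231 231 231 231 231 231 231 231 225 190 141 126 128]
 [231 231 231 231 231 231 231 231 231 231 231 231 231 225 189 142 132 134]]
```

```bash
python3 - <<'E'
from h import *
p=viewer.camera_params("wrist"); Tt=np.array(p['T_tool_cam']); print(Tt.round(3),p['vertical_fov'],p['k1'])
f=240/np.tan(np.radians(p['vertical_fov'])/2)
a=np.radians(7.1); ex=np.array([np.cos(a),np.sin(a)]); ey=np.array([-ex[1],ex[0]]); piv=np.array([.7013,-.0192])
def proj(X,th,tcp):
    c,s=np.cos(th),np.sin(th); R=np.array([[-s,c,0],[c,s,0],[0,0,-1.]]); W=np.eye(4); W[:3,:3]=R; W[:3,3]=tcp
    q=np.linalg.inv(W@Tt)@np.r_[X,1]; return (p['cx']+f*q[0]/-q[2]).round(),(p['cy']-f*q[1]/-q[2]).round(),q[2].round(3)
leg=.0465
for st in (-60,-90,-120,-150,-180,-210):
  for lev,th in ((1.03,st),(0,st+59)):
    pv=piv-leg*ex; post=pv-.075*np.cos(lev)*ex+.075*np.sin(lev)*ey; tip=pv-.038*ey
    print(st,lev,"tcp",post.round(4),"tip",proj(np.r_[tip,.026],np.radians(th),np.r_[post,.057]),"tab",proj([.6608,-.0719,.028],np.radians(th),np.r_[post,.057]))
E
```

```text
[[-0.     0.949  0.315  0.081]
 [ 1.     0.001 -0.     0.001]
 [-0.     0.315 -0.949 -0.159]
 [ 0.     0.     0.     1.   ]] 62.62598858795534 -0.0809316714790432
-60 1.03 tcp [0.6089 0.0341] tip (np.float64(527.0), np.float64(276.0), np.float64(-0.208)) tab (np.float64(544.0), np.float64(284.0), np.float64(-0.207))
-60 0 tcp [ 0.5807 -0.0342] tip (np.float64(465.0), np.float64(314.0), np.float64(-0.215)) tab (np.float64(467.0), np.float64(331.0), np.float64(-0.216))
-90 1.03 tcp [0.6089 0.0341] tip (np.float64(520.0), np.float64(171.0), np.float64(-0.19)) tab (np.float64(541.0), np.float64(170.0), np.float64(-0.188))
-90 0 tcp [ 0.5807 -0.0342] tip (np.float64(481.0), np.float64(239.0), np.float64(-0.201)) tab (np.float64(491.0), np.float64(254.0), np.float64(-0.202))
-120 1.03 tcp [0.6089 0.0341] tip (np.float64(449.0), np.float64(78.0), np.float64(-0.177)) tab (np.float64(469.0), np.float64(65.0), np.float64(-0.174))
-120 0 tcp [ 0.5807 -0.0342] tip (np.float64(451.0), np.float64(162.0), np.float64(-0.189)) tab (np.float64(470.0), np.float64(170.0), np.float64(-0.188))
-150 1.03 t
[... 215 characters left out ...]
np.float64(-0.181)) tab (np.float64(399.0), np.float64(106.0), np.float64(-0.179))
-180 1.03 tcp [0.6089 0.0341] tip (np.float64(204.0), np.float64(68.0), np.float64(-0.176)) tab (np.float64(199.0), np.float64(45.0), np.float64(-0.171))
-180 0 tcp [ 0.5807 -0.0342] tip (np.float64(283.0), np.float64(102.0), np.float64(-0.18)) tab (np.float64(299.0), np.float64(89.0), np.float64(-0.177))
-210 1.03 tcp [0.6089 0.0341] tip (np.float64(125.0), np.float64(156.0), np.float64(-0.188)) tab (np.float64(108.0), np.float64(140.0), np.float64(-0.184))
-210 0 tcp [ 0.5807 -0.0342] tip (np.float64(202.0), np.float64(145.0), np.float64(-0.186)) tab (np.float64(207.0), np.float64(127.0), np.float64(-0.182))
```

Call:
{"fn": "carry_out", "kwargs": {
  "plan": [
    [60,3,0,0,-0.123],
    [60,0,0,0,-0.123],
    [60,0,0,0,-0.123],
    [60,0,0,0,-0.123],
    [60,0,0,0,-0.123],
    [60,0,0,0,-0.123],
    [60,0,0,0,-0.123],
    [60,0,0,0,-0.123],
    [60,0,0,0,-0.123],
    [60,0,0,0,-0.123],
    [60,0,0,0,-0.123],
    [60,0,0,0,-0.123]
  ]
}}

```text
time_s: 7.65
ee_pos: [0.6548, 0.04, 0.2005]
ee_rot: [[0.996, 0.09, 0.0], [0.09, -0.996, 0.0], [0.0, -0.0, -1.0]]
force: [-0.2, 0.1, -0.1]
gripper_width: 0.705
gripper_force: 0.0
```

Call:
{"fn": "carry_out", "kwargs": {
  "plan": [
    [60,0,0,0,-0.123],
    [60,0,0,0,-0.123],
    [60,0,0,0,-0.123],
    [60,0,0,0,-0.123],
    [60,0,0,0,-0.123],
    [60,0,0,-25,0],
    [60,0,0,-25,0],
    [60,0,0,0,0],
    [60,0,0,0,0]
  ]
}}

```text
time_s: 8.4
ee_pos: [0.6548, 0.0399, 0.1499]
ee_rot: [[0.868, -0.496, -0.002], [-0.496, -0.868, 0.0], [-0.002, 0.001, -1.0]]
force: [-0.5, 0.1, 1.0]
gripper_width: 0.703
gripper_force: 0.0
```

```bash
python3 - <<'E'
from h import *
im,d,p,T=grab("wrist"); P=cloud(d,p,T); s=env.read_state(); print(s['time_s'],s['ee_pos'],s['ee_rot'][:,1],s['q'])
k=(P[...,2]>.068)&(P[...,2]<.085)&(np.hypot(P[...,0]-.655,P[...,1]-.04)<.02); print("post",P[k].mean(0),(P[k].min(0)+P[k].max(0))/2,k.sum())
k&=(P[...,2]>.075); print("top face",P[k].mean(0),(P[k].min(0)+P[k].max(0))/2,k.sum())
E
```

```text
8.45 [0.6556704  0.03981158 0.15128674] [-4.96076133e-01 -8.68278939e-01 -3.92587217e-04] [-6.82929140e+00  3.52041984e+01  6.15050984e+01 -8.58820314e-04
  8.32309070e+01  1.12911560e+02]
post [0.65611918 0.03900429 0.07645124] [0.65523779 0.03977096 0.07372323] 530
top face [0.65542352 0.03942227 0.07732858] [0.65500674 0.03971456 0.07719971] 445
```

Post measured at (0.655, 0.0395), directly under the tool. I'll go down to TCP z 57 mm and close.

Call:
{"fn": "carry_out", "kwargs": {
  "plan": [
    [60,0,0,-20,0],
    [60,0,0,-25,0],
    [60,0,0,-25,0],
    [60,0,0,-15,0],
    [60,0,0,-8,0],
    [60,0,0,0,0],
    [60,0,0,0,0]
  ]
}}

```text
time_s: 9.03
ee_pos: [0.6566, 0.0397, 0.0586]
ee_rot: [[0.868, -0.496, 0.002], [-0.496, -0.868, -0.0], [0.002, -0.001, -1.0]]
force: [0.3, -1.1, -0.5]
gripper_width: 0.701
gripper_force: 0.0
```

Call:
{"fn": "carry_out", "kwargs": {
  "plan": [
    [0,0,0,0,0],
    [0,0,0,0,0],
    [0,0,0,0,0],
    [0,0,0,0,0],
    [0,0,0,0,0],
    [0,0,0,0,0],
    [0,0,0,0,0],
    [0,0,0,0,0]
  ],
  "grip_force": 40
}}

```text
time_s: 9.7
ee_pos: [0.6561, 0.0397, 0.0578]
ee_rot: [[0.868, -0.496, 0.001], [-0.496, -0.868, -0.0], [0.001, -0.001, -1.0]]
force: [-0.7, -1.5, 5.9]
gripper_width: 0.143
gripper_force: 39.1
```

```bash
python3 - <<'E'
from h import *
im,d,p,T=grab("wrist"); cv2.imwrite("pics/w4.png",im[:,:,::-1])
E
```

```text
(no output)
```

View pics/w4.png

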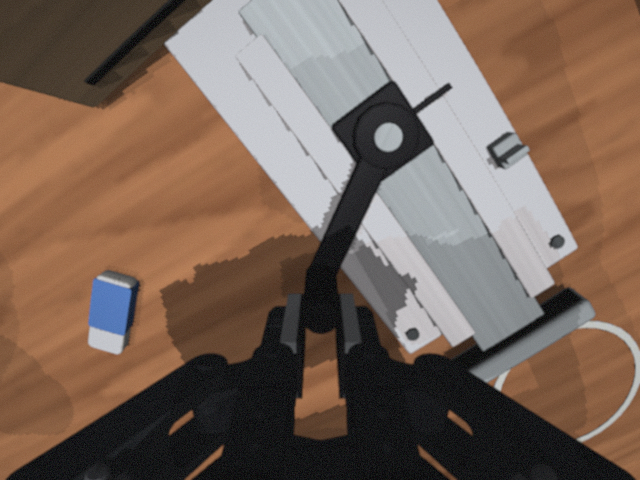

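The post is gripped, centred between the pads at (320,318). The pointer tip is at (449,87) and the tab ridge near (508,150). I'll pull the leg out 46.5 mm along the stand's -x.

Call:
{"fn": "carry_out", "kwargs": {
  "plan": [
    [0,-4,-0.5,0,0],
    [0,-8,-1,0,0],
    [0,-10,-1.2,0,0],
    [0,-10,-1.2,0,0],
    [0,-8,-1,0,0],
    [0,-5,-0.7,0,0],
    [0,-1.1,-0.1,0,0],
    [0,0,0,0,0],
    [0,0,0,0,0]
  ]
}}

```text
time_s: 10.5
ee_pos: [0.6105, 0.0335, 0.0576]
ee_rot: [[0.868, -0.496, 0.002], [-0.496, -0.868, -0.001], [0.002, -0.0, -1.0]]
force: [1.9, -2.0, 7.0]
gripper_width: 0.141
gripper_force: 39.4
```

```bash
cat > k.py <<'E'
import sys; from h import *
im,d,p,T=grab("wrist"); P=cloud(d,p,T); s=env.read_state(); print(s['time_s'],s['ee_pos'],s['force'],s['gripper_width'])
np.savez(sys.argv[1]+".npz",im=im,d=d,T=T)
k=(P[...,2]>.0255)&(P[...,2]<.031)&(np.hypot(P[...,0]-.6608,P[...,1]+.0719)<.014); v,u=np.nonzero(k); print("ridge px",u.mean(),v.mean(),len(u))
# pointer region: dark px on bed near expected tip
g=cv2.cvtColor(im,cv2.COLOR_RGB2GRAY); k=(g<110)&(np.hypot(P[...,0]-.6595,P[...,1]+.0525)<.018)
v,u=np.nonzero(k); print("dark",len(u),P[k].mean(0) if len(u) else 0)
u0,v0=int(sys.argv[2]),int(sys.argv[3])
cv2.imwrite(f"pics/{sys.argv[1]}.png",cv2.resize(im[v0:v0+90,u0:u0+120,::-1],(800,600),interpolation=cv2.INTER_CUBIC))
E
python3 k.py w5 400 30
```

```text
10.55 [0.61053264 0.03357086 0.05762236] [ 1.61613023 -3.44331423  6.51183542] 0.1408981812240703
ridge px 462.1111111111111 76.54074074074074 270
dark 1117 [ 0.6592616  -0.04759273  0.02868465]
```

View pics/w5.png

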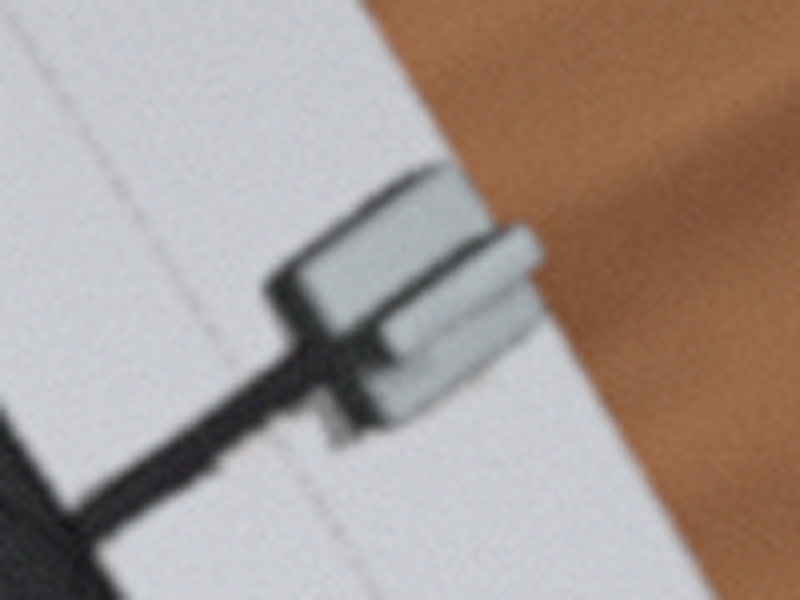

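The crop shows the pointer running from (80,520) to its tip at (320,355), nearly in line with the ridge top from (390,340) to (525,245). Now the residual in numbers.

```bash
cat > r.py <<'E'
from h import *
def res(name,u0,v0,pts,rid):
    z=np.load(name+".npz"); T=z['T']; p=viewer.camera_params("wrist"); a=np.radians(7.1); ex=np.array([np.cos(a),np.sin(a)]); ey=np.array([-ex[1],ex[0]])
    f=lambda q,h:(lambda X:np.c_[X@ex,X@ey]*1000)(onplane(np.array(q)/6.6667+[u0,v0],h,p,T)[:,:2])
    A,B=f(pts,.026),f(rid,.028); print("pointer",A.round(1).tolist(),"ridge",B.round(1).tolist(),"residual leg mm",(A[:,0].mean()-B[:,0].mean()).round(2))
E
python3 - <<'E'
from r import *
res("w5",400,30,[[80,520],[200,438],[310,362]],[[393,340],[460,292],[528,245]])
z=np.load("w5.npz"); im,d,T=z['im'],z['d'],z['T']; p=viewer.camera_params("wrist"); P=cloud(d,p,T); a=np.radians(7.1)
x=P[...,0]*np.cos(a)+P[...,1]*np.sin(a); y=-P[...,0]*np.sin(a)+P[...,1]*np.cos(a)
v,u=np.mgrid[:480,:640]; reg=(abs(u-460)<60)&(abs(v-75)<45)&(P[...,2]>.0225)&(P[...,2]<.032)
for lo in np.arange(-.168,-.11,.004):
    k=reg&(y>lo)&(y<lo+.004)&(abs(x-.647)<.008)
    if k.sum()>3: print(lo.round(3),k.sum(),x[k].mean().round(4),x[k].min().round(4),x[k].max().round(4),P[...,2][k].mean().round(4))
E
```

```text
pointer [[649.0, -124.1], [648.7, -133.9], [648.4, -143.0]] ridge [[646.6, -147.9], [646.5, -153.3], [646.4, -158.8]] residual leg mm 2.23
-0.16 62 0.647 0.6452 0.6484 0.0272
-0.156 72 0.6469 0.6452 0.6483 0.0274
-0.152 73 0.647 0.6452 0.6483 0.0271
-0.148 23 0.6468 0.6454 0.6481 0.0268
-0.144 60 0.6488 0.6472 0.6503 0.0275
-0.14 155 0.6482 0.639 0.6549 0.025
-0.136 180 0.6469 0.639 0.6548 0.0245
-0.132 181 0.6477 0.6391 0.655 0.0247
-0.128 148 0.6483 0.6406 0.655 0.0251
-0.124 113 0.6501 0.6434 0.655 0.0293
```

Call:
{"fn": "carry_out", "kwargs": {
  "plan": [
    [0,-1.0,-0.1,0,0],
    [0,-0.8,-0.1,0,0],
    [0,0,0,0,0],
    [0,0,0,0,0]
  ]
}}

```text
time_s: 10.88
ee_pos: [0.6089, 0.0334, 0.0576]
ee_rot: [[0.868, -0.496, 0.003], [-0.496, -0.868, -0.001], [0.003, -0.0, -1.0]]
force: [2.8, -3.2, 7.2]
gripper_width: 0.142
gripper_force: 39.4
```

```bash
python3 k.py w6 400 30; python3 - <<'E'
from r import *
z=np.load("w6.npz"); im,d,T=z['im'],z['d'],z['T']; p=viewer.camera_params("wrist"); P=cloud(d,p,T); a=np.radians(7.1)
x=P[...,0]*np.cos(a)+P[...,1]*np.sin(a); y=-P[...,0]*np.sin(a)+P[...,1]*np.cos(a)
v,u=np.mgrid[:480,:640]; reg=(abs(u-460)<60)&(abs(v-75)<45)&(P[...,2]>.0225)&(P[...,2]<.032)
for lo in np.arange(-.16,-.138,.004):
    k=reg&(y>lo)&(y<lo+.004)&(abs(x-.647)<.008)
    if k.sum()>3: print(lo.round(3),k.sum(),x[k].mean().round(4),x[k].min().round(4),x[k].max().round(4),P[...,2][k].mean().round(4))
L=np.linspace(1.02,0,12); q=np.c_[-.075*np.cos(L),.075*np.sin(L)]*1000; D=np.diff(q,axis=0)
print(np.c_[D[:,0]*np.cos(a)-D[:,1]*np.sin(a),D[:,0]*np.sin(a)+D[:,1]*np.cos(a)].round(2).tolist())
E
```

```text
10.9333 [0.60891299 0.03336227 0.05761536] [ 2.19734772 -3.45535084  5.73947154] 0.13902606087228506
ridge px 460.59927797833933 74.51624548736461 277
dark 1120 [ 0.65892154 -0.0476929   0.02862656]
-0.16 65 0.6469 0.6451 0.6483 0.0273
-0.156 70 0.6469 0.6452 0.6485 0.027
-0.152 73 0.647 0.6451 0.6484 0.0273
-0.148 28 0.6468 0.6453 0.6482 0.0266
-0.144 60 0.6473 0.6456 0.6487 0.0275
-0.14 158 0.6478 0.6393 0.6549 0.0249
[[-5.22, -4.59], [-4.77, -5.05], [-4.29, -5.47], [-3.76, -5.85], [-3.2, -6.17], [-2.62, -6.44], [-2.01, -6.66], [-1.39, -6.81], [-0.75, -6.91], [-0.11, -6.95], [0.54, -6.93]]
```

View pics/w6.png

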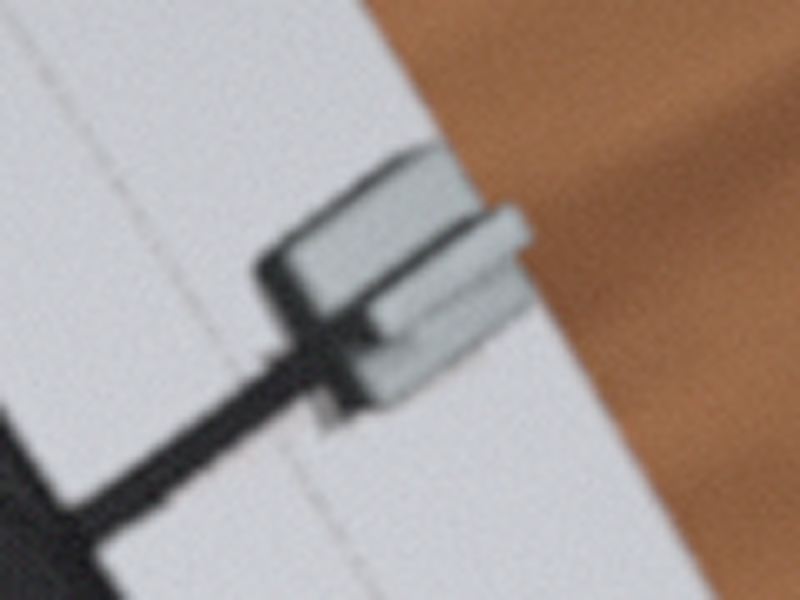

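The pointer and ridge are now in line: depth gives 647.3 mm against 646.9 mm. I'll swing the lever closed along the arc.

Call:
{"fn": "carry_out", "kwargs": {
  "plan": [
    [0,-2.6,-2.3,0,0.046],
    [0,-2.6,-2.3,0,0.046],
    [0,-4.8,-5.0,0,0.093],
    [0,-4.3,-5.5,0,0.093],
    [0,-3.8,-5.8,0,0.093],
    [0,-3.2,-6.2,0,0.093],
    [0,-2.6,-6.4,0,0.093],
    [0,-2.0,-6.7,0,0.093],
    [0,-1.4,-6.8,0,0.093],
    [0,-0.8,-6.9,0,0.093],
    [0,0,0,0,0],
    [0,0,0,0,0]
  ]
}}

```text
time_s: 11.93
ee_pos: [0.5806, -0.0202, 0.0576]
ee_rot: [[0.95, 0.311, 0.002], [0.311, -0.95, 0.0], [0.002, 0.001, -1.0]]
force: [2.8, 0.4, 8.1]
gripper_width: 0.142
gripper_force: 39.6
```

Call:
{"fn": "carry_out", "kwargs": {
  "plan": [
    [0,-0.1,-5.0,0,0.07],
    [0,0.2,-4.0,0,0.055],
    [0,0.3,-3.0,0,0.04],
    [0,0.1,-1.5,0,0.02],
    [0,0,0,0,0],
    [0,0,0,0,0],
    [0,0,0,0,0]
  ]
}}

```text
time_s: 12.52
ee_pos: [0.5811, -0.0334, 0.0576]
ee_rot: [[0.877, 0.481, 0.002], [0.481, -0.877, 0.0], [0.002, 0.001, -1.0]]
force: [2.0, 1.1, 7.6]
gripper_width: 0.142
gripper_force: 39.6
```

```bash
python3 - <<'E'
from h import *
im,d,p,T=grab("wrist"); np.savez("w7.npz",im=im,d=d,T=T); P=cloud(d,p,T); s=env.read_state(); print(s['time_s'],s['ee_pos'],s['force'],s['gripper_width'])
cv2.imwrite("pics/w7.png",im[:,:,::-1])
a=np.radians(7.1); x=P[...,0]*np.cos(a)+P[...,1]*np.sin(a); y=-P[...,0]*np.sin(a)+P[...,1]*np.cos(a)
reg=(P[...,2]>.0235)&(P[...,2]<.032)&(abs(x-.647)<.006)
for lo in np.arange(-.164,-.13,.004):
    k=reg&(y>lo)&(y<lo+.004)
    if k.sum()>3: print(lo.round(3),k.sum(),x[k].mean().round(4),x[k].min().round(4),x[k].max().round(4),P[...,2][k].mean().round(4))
# nut (bright) and lever: post TCP in stand coords
e=s['ee_pos']; print("tcp stand",e[0]*np.cos(a)+e[1]*np.sin(a),-e[0]*np.sin(a)+e[1]*np.cos(a))
k=(P[...,2]>.038)&(P[...,2]<.047)&(np.hypot(x-.647,y+.1057)<.02)&(cv2.cvtColor(im,cv2.COLOR_RGB2GRAY)>130); print("nut stand",x[k].mean(),y[k].mean(),k.sum())
E
```

```text
12.5667 [ 0.58109269 -0.03338303  0.05758829] [ 1.89441345 -0.78403015  8.4502706 ] 0.1404741158103763
-0.16 40 0.6465 0.645 0.648 0.0277
-0.156 49 0.6466 0.6451 0.648 0.0278
-0.152 54 0.6465 0.645 0.6481 0.0275
-0.148 23 0.6466 0.6451 0.6479 0.0262
-0.144 43 0.6472 0.6457 0.6486 0.0277
-0.14 64 0.6471 0.641 0.6529 0.027
-0.136 59 0.6473 0.6419 0.6526 0.0273
-0.132 74 0.6469 0.6411 0.6528 0.0267
tcp stand 0.5725106412575849 -0.10495096297173687
nut stand 0.6473828765710555 -0.10556778274715596 645
```

View pics/w7.png

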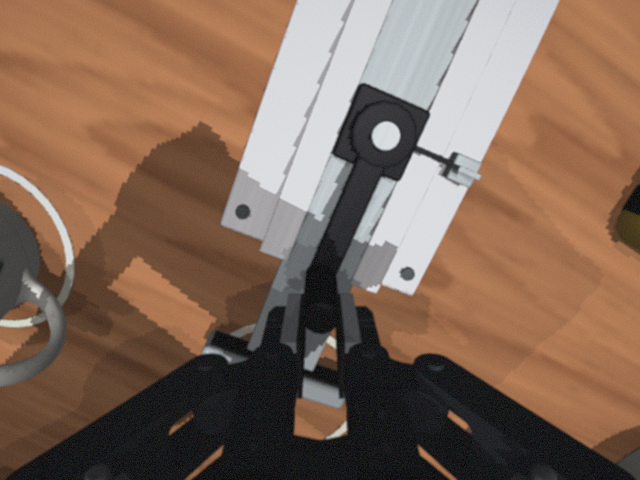

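Everything is in place in this view: lever almost closed, pointer tip at (445,160) against the ridge at (462,170). I'll nudge 0.5 mm further out and ease 2 mm towards the closed stop while watching the force.

Call:
{"fn": "carry_out", "kwargs": {
  "plan": [
    [0,-0.4,-0.7,0,0.01],
    [0,0.1,-0.7,0,0.01],
    [0,0.1,-0.6,0,0.008],
    [0,0,0,0,0],
    [0,0,0,0,0],
    [0,0,0,0,0]
  ]
}}

```text
time_s: 13.07
ee_pos: [0.5808, -0.0342, 0.0576]
ee_rot: [[0.863, 0.505, 0.002], [0.505, -0.863, 0.002], [0.003, -0.001, -1.0]]
force: [1.7, 5.4, 8.3]
gripper_width: 0.142
gripper_force: 39.7
```

```bash
cat > n.py <<'E'
from h import *
im,d,p,T=grab("wrist"); P=cloud(d,p,T); s=env.read_state(); print(s['time_s'],s['ee_pos'],s['force'],s['ft_torque'])
np.savez("w8.npz",im=im,d=d,T=T)
a=np.radians(7.1); x=P[...,0]*np.cos(a)+P[...,1]*np.sin(a); y=-P[...,0]*np.sin(a)+P[...,1]*np.cos(a); Z=P[...,2]
m=lambda lo,hi:(Z>.0245)&(Z<.032)&(abs(x-.647)<.004)&(y>lo)&(y<hi)
print("ridge",x[m(-.16,-.15)].mean(),"tip",x[m(-.1445,-.1415)].mean(),m(-.1445,-.1415).sum())
g=cv2.cvtColor(im,cv2.COLOR_RGB2GRAY)
# arm centreline: dark pts at arm-top height between pivot and post
nk=(abs(Z-.042)<.005)&(np.hypot(x-.647,y+.1057)<.02)&(g>130); nx,ny=x[nk].mean(),y[nk].mean()
for s0 in (.022,.028,.034,.040,.046):
    k=(abs(Z-.038)<.0035)&(abs(nx-x-s0)<.003)&(abs(y-ny)<.014)&(g<90); print(s0,k.sum(),"arm mid dy mm",((y[k].min()+y[k].max())/2-ny)*1000)
e=s['ee_pos']; print("nut",nx,ny,"tcp stand",e[0]*np.cos(a)+e[1]*np.sin(a),-e[0]*np.sin(a)+e[1]*np.cos(a))
E
python3 n.py
```

```text
13.1167 [ 0.5807924  -0.03426028  0.05756672] [1.95406658 4.41006698 7.35951899] [ 0.98509109 -0.38226659  0.00934236]
ridge 0.6465559045213778 tip 0.646872062673801 28
0.022 379 arm mid dy mm 0.29897379862077467
0.028 370 arm mid dy mm 0.43244058719392464
0.034 359 arm mid dy mm 0.28854752882126466
0.04 352 arm mid dy mm 0.2910863533820002
0.046 337 arm mid dy mm 0.3334953190031603
nut 0.6470698838254201 -0.10553188209430865 tcp stand 0.5721042239903146 -0.10578436324776533
```

The lever is against its stop (about 5 N) and the leg is within 0.3 mm of the mark. One last check of the mug on its ring, and of the other objects.

```bash
python3 - <<'E'
from h import *
f=lambda X:np.linalg.lstsq(np.c_[2*X[:,:2],np.ones(len(X))],(X[:,:2]**2).sum(1),rcond=None)[0]
im,d,p,T=grab("scene"); cv2.imwrite("pics/s2.png",im[100:400,150:550,::-1].repeat(2,0).repeat(2,1))
S=grab("top")
for n,(im,d,p,T) in (("scene",(im,d,p,T)),("top",S),("w2",(np.load("w2.npz")['im'],np.load("w2.npz")['d'],viewer.camera_params("wrist"),np.load("w2.npz")['T']))):
    P=cloud(d,p,T); hsv=cv2.cvtColor(im,cv2.COLOR_RGB2HSV)
    sel=(P[...,2]>0.090)&(P[...,2]<0.098)&(np.hypot(P[...,0]-.483,P[...,1]-.148)<.056); X=P[sel]
    if len(X)>30: q=f(X); print(n,"rim",q[:2],np.sqrt(q[2]+q[0]**2+q[1]**2),len(X))
    # ring_side, ring_front fixed-radius fits on pale pixels at table height
    from scipy.optimize import least_squares
    k=(hsv[...,1]<90)&(hsv[...,2]>120)&(abs(P[...,2])<.006)
    for c in ((.4824,.1477),(.48,-.059)):
        r=np.hypot(P[...,0]-c[0],P[...,1]-c[1]); Y=P[k&(abs(r-.0533)<.007)]
        if len(Y)>15: o=least_squares(lambda w:np.hypot(Y[:,0]-w[0],Y[:,1]-w[1])-.0533,c,loss='soft_l1',f_scale=.001); print(n,"ring",o.x,len(Y),np.abs(o.fun).mean())
E
```

```text
scene rim [0.48054845 0.14530701] 0.04517224889414355 177
scene ring [0.48090216 0.14833208] 172 0.0023794200444597134
scene ring [ 0.47744921 -0.0588622 ] 293 0.0023838778424824275
top rim [0.48259617 0.14787429] 0.04454701494796121 222
top ring [0.4832732  0.14950347] 210 0.0020966590550208913
top ring [ 0.47806811 -0.05892089] 228 0.0018834320358510105
w2 rim [0.48399489 0.14700766] 0.04419615198994847 1708
w2 ring [0.48453081 0.1483455 ] 369 0.0016173676277350028
w2 ring [ 0.47879179 -0.05874153] 2203 0.0017905849393317261
```

View pics/s2.png

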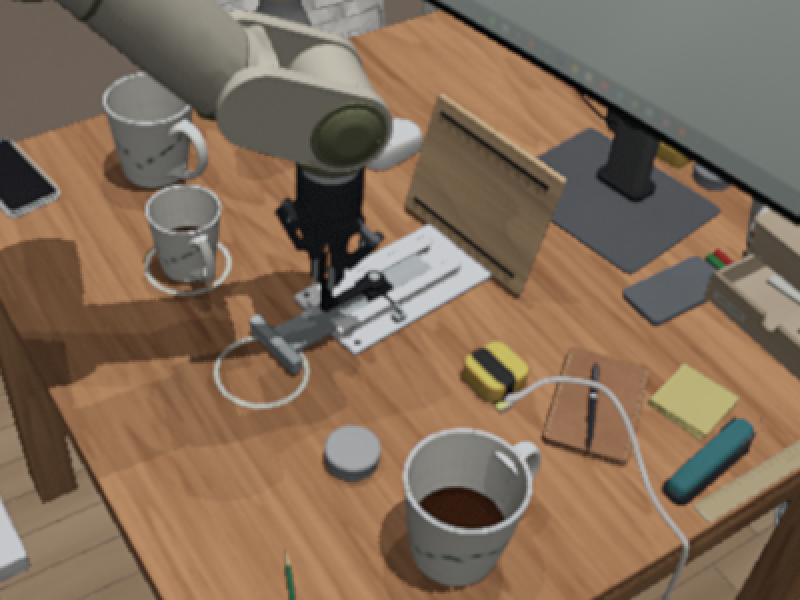

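The scene view shows the mug upright in the side ring at (188,265), within 1–2 mm of the middle. The tin, tape measure and eraser have not been touched, and the lever post is held with the lever closed. Handing in.

```bash
python3 -c "
from workcell import env
print(env.sign_off())"
```

```text
the job is handed in; nothing more can be done
None
```

I've handed the job in: the mug is centred on the side ring to within about 1–2 mm, the leg is held about 0.3 mm from the mark, and the lever is closed against its stop with the gripper still on the post.

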